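Line up the amber bottles by size

ROBOT

A 6-joint arm with a two-finger parallel gripper is mounted at the origin on the work surface. World frame = base frame: x ahead of the robot, y to its left, z up, the work surface at z = 0. Lengths are in m, angles in rad, forces in N, time in s.
With the tool pointing down it reaches from about 0.425 to 1.125 m from the base axis. Payload 14.9 kg.
Tool frame: the origin (TCP) lies on the centre line of the jaws, within the pads' length; the fingertips stand 25 mm ahead of it and the grasp point (between the pads) lies 6 mm ahead of it (bot.nose_length is the distance from the TCP to the fingertips, in m); x points along the fingers, y is the direction in which the jaws open and shut, and the axes are right-handed (so a half turn about x gives the same grasp; the last joint's range is limited). The gripper opens to 91 mm and grips with 3 to 60 N. Pads are 32 mm wide; open, the fingers measure 118 mm over their backs; the gripper's body (76 mm by 178 mm) begins 60 mm behind the grasp point.
Start: joints at [-1.163, 0.379, 1.734, -0, 1.028, -0.033], TCP at [0.299, -0.633, 0.239] pointing down, gripper open.
Joint ranges: [-2.77, 2.77], [-0.74, 2.19], [0, 2.66], [-1.06, 4.2], [0.31, 2.87], [-3.08, 3.08]. Speed limits (rad/s): [1.89, 1.89, 2.39, 3.14, 3.14, 3.14].

INTERFACE

Orientations are given as a unit quaternion [w, x, y, z].
In Python, from rig import bot gives the robot as it stands.
- The arm moves only by the tool apply_moves, never from a script. Its argument "increments" is text: rows parted by semicolons, each of 7 numbers parted by spaces: the finger opening in mm, from 0 to 91.2, then the shift along the tool's x, y, z in mm, then the turn, a rotation vector about the tool's x, y, z in degrees. In form: hand x y z rx ry rz; .... A call has 1 to 8 rows; each row shifts and turns the commanded pose from where the row before left it, along the tool's axes as they then stand; what a row does not reach is not made up. A row lasts 1/12 s, in which the tool goes at most 41.7 mm and 7.16 degrees, less where a joint would pass 70% of its speed; a pose out of reach is approached as far as the arm can. A call is refused whole if a number of a shift passes 41.7 or a number of a turn 7.16, either way. A call with a gripper value outside its range is refused whole. The fingers move at their own pace and stop on an object; "force" is the grip in N (left out, the last holds). Time passes only in rows, so rows that do not move let the fingers close. It gives the time, the measured TCP pose, the force and the opening at its end, in the units of the state.
- bot.read_state(): the state, without advancing time (a new reading comes with each control period).
- bot.snapshot(name): name is "scene" or "top" or "wrist"; returns (picture, depth): 384x512x3 uint8, red, green, blue; 384x512 float32, m along the optical axis (not along the pixel's ray), 0 where there is no reading.
- bot.camera_model(name): a dict with "K" (3x3 intrinsics, pixels), "origin" and "attitude" of the camera in the world. Camera axes: x right, y down, z forward; pixel columns grow to the right and rows downward; lengths in m; the calibration is good to about 2 mm. The wrist camera is an equidistant fisheye: a pixel r from the principal point sees the ray r / f radians off the axis. A picture is of the moment at which its call begins: read the wrist's pose just before it. camera_model takes no time and is no camera call; for the wrist camera it gives the pose at the moment of the call.
- bot.finish_job(): hands the job in, once; it reports no verdict.
The state is a dict: "clock": time; "joint_pos": joint angles; "dq": joint speeds; "joint_torque": joint torques, N m; "tcp_pos": TCP position; "eef_rot": TCP orientation; "ft_force": force on the tool from outside, world axes, zero at the start; "moment": the same for the moment, N m; "finger_gap": finger opening in m.
Only numpy, scipy, OpenCV 4.12 (cv2) and the standard library are available. Lean on these libraries where they do the work, as an engineer would, in place of code of your own. Each camera call takes 0.05 s, during which the arm holds its last target.

TASK

Line up the four amber bottles in order of size on the pads of the cream stand, one bottle standing upright in the middle of each pad: the smallest on the pad next to the red button, then ever larger, to the largest at the grey button's end. Set them down without dropping or knocking over any, and leave the white beaker, the flask and the jar where they stand.

Things in the scene. Friction and masses are not known exactly. Their poses are not given: they have to be found in the camera images.
- smallest_mid (a point): the smallest of four loose amber-brown glass bottles with white screw caps, standing upright on the bench: 26 mm in diameter, 44 mm tall with the cap, straight-sided from its foot to 29 mm up, then narrowing to a cap 19 mm wide. The point is the bottle's centre, half-way up on its axis, 22 mm above its underside; z is its axis, up
- second_mid (a point): the second smallest of four loose amber-brown glass bottles with white screw caps, standing upright on the bench: 34 mm in diameter, 60 mm tall with the cap, straight-sided from its foot to 40 mm up, then narrowing to a cap 24 mm wide. The point is the bottle's centre, half-way up on its axis, 30 mm above its underside; z is its axis, up
- third_mid (a point): the second largest of four loose amber-brown glass bottles with white screw caps, standing upright on the bench: 43 mm in diameter, 76 mm tall with the cap, straight-sided from its foot to 50 mm up, then narrowing to a cap 31 mm wide. The point is the bottle's centre, half-way up on its axis, 38 mm above its underside; z is its axis, up
- largest_mid (a point): the largest of four loose amber-brown glass bottles with white screw caps, standing upright on the bench: 52 mm in diameter, 92 mm tall with the cap, straight-sided from its foot to 61 mm up, then narrowing to a cap 37 mm wide. The point is the bottle's centre, half-way up on its axis, 46 mm above its underside; z is its axis, up
- pad1: black round rubber pad, 56 mm in diameter, number 1 of the four in a straight row on the cream plastic stand (an end pad; neighbours 85 mm apart, pad1 to pad4 in order along the row). Fixed. The origin is the centre of the pad's top face, 17 mm above the bench; its y axis runs along the row from pad4 towards pad1. The stand is a flat bar 375 mm long, 80 mm wide and 15 mm high; the pad rises 2 mm from it
- pad2: black round rubber pad, 56 mm in diameter, number 2 of the four in a straight row on the cream plastic stand (an inner pad; neighbours 85 mm apart, pad1 to pad4 in order along the row). Fixed. The origin is the centre of the pad's top face, 17 mm above the bench; its y axis runs along the row from pad4 towards pad1. The stand is a flat bar 375 mm long, 80 mm wide and 15 mm high; the pad rises 2 mm from it
- pad3: black round rubber pad, 56 mm in diameter, number 3 of the four in a straight row on the cream plastic stand (an inner pad; neighbours 85 mm apart, pad1 to pad4 in order along the row). Fixed. The origin is the centre of the pad's top face, 17 mm above the bench; its y axis runs along the row from pad4 towards pad1. The stand is a flat bar 375 mm long, 80 mm wide and 15 mm high; the pad rises 2 mm from it
- pad4: black round rubber pad, 56 mm in diameter, number 4 of the four in a straight row on the cream plastic stand (an end pad; neighbours 85 mm apart, pad1 to pad4 in order along the row). Fixed. The origin is the centre of the pad's top face, 17 mm above the bench; its y axis runs along the row from pad4 towards pad1. The stand is a flat bar 375 mm long, 80 mm wide and 15 mm high; the pad rises 2 mm from it
- red_stud: flat red button, 24 mm in diameter and 8 mm high, fixed on the stand at one end of the row, 42.5 mm beyond that end's pad (it can be at either end: next to pad1 or next to pad4); a grey button of the same size marks the other end. The origin is the centre of its underside, 15 mm above the bench
- beaker: bystander: white ceramic beaker, 56 mm across the rim and 60 mm high, loose among the bottles; origin at the centre of its underside
- flask: bystander: pale glass flask with a blue stopper, 72 mm across and 154 mm high, loose on the bench near the left end of the stand; origin at the centre of its underside
- jar: bystander: white jar with a green lid, 68 mm across and 75 mm high, loose on the bench near the right end of the stand; origin at the centre of its underside
There are look-alikes about, which are no part of the job. What is shaped like the part that bears smallest_mid but blue or green is not meant.

How it is judged:
By the outcome, as a careful person would: the job done as asked, in the order asked, and still so for the second after the job is handed in, with the robot touching nothing.
It also fails if it takes over 96 s, if anything falls off the work surface, if the arm or the gripper's body presses on something with over 40 N, if the wrist force passes 120 N, or if a joint passes its speed limit or range.

## Working session

There is one attempt and no reset: what is moved stays moved. The work goes in short steps, Python scripts to look and compute and a tool call to move; the robot and the scene stay as the last step left them, time stands still between calls to the robot, and variables do not carry over. Pictures are saved under pics/ and viewed, and the job is handed in when it is done.

Besides the shell and the picture viewer there is one more tool, called after "Emit:" in YAML: its name, and indented under it one key for each argument. apply_moves: Moves the arm, as the interface text tells. Its arguments: {"type":"object","properties":{"increments":{"type":"string"},"force":{"type":"number"}},"required":["increments"]}

```bash
mkdir -p pics; ls; python3 - <<'E'
from rig import bot
import cv2,numpy as np
for n in("scene","top"):
    p,d=bot.snapshot(n); cv2.imwrite(f"pics/{n}0.png",cv2.cvtColor(p,cv2.COLOR_RGB2BGR)); np.save(f"pics/{n}0.npy",d); np.save(f"pics/{n}0c.npy",p)
    m=bot.camera_model(n);print(n,m)
print(bot.read_state(),bot.nose_length)
E
```

```text
pics
scene {'K': array([[405.89547975,   0.        , 256.24214401],
       [  0.        , 405.89547975, 189.90838415],
       [  0.        ,   0.        ,   1.        ]]), 'origin': array([1.24139325, 0.3507412 , 0.66273809]), 'attitude': array([-0.23726664,  0.46328831,  0.76147552, -0.3862946 ])}
top {'K': array([[367.71844725,   0.        , 253.07404441],
       [  0.        , 367.71844725, 197.21703612],
       [  0.        ,   0.        ,   1.        ]]), 'origin': array([ 0.34473465, -0.01523558,  0.94948278]), 'attitude': array([ 0.07172596, -0.69561333,  0.71081597, -0.07561832])}
{'clock': 0.1, 'joint_pos': array([-1.16332652e+00,  3.79372442e-01,  1.73470816e+00,  1.10913379e-05,
        1.02848838e+00, -3.33281763e-02]), 'dq': array([-0.00093997, -0.00280947, -0.00401213, -0.00183663,  0.00176392,
       -0.0006365 ]), 'joint_torque': array([ 9.08449656e-04, -7.65026379e+01, -4.35291088e+01,  6.52647321e-02,
        3.98896518e-02,  1.09037933e-05]), 'tcp_pos': array([ 0.2985144 , -0.63280221,  0.23834946]), 'eef_rot': array([-0.15424518, -0.68994154, -0.15492476,  0.69006334]), 'ft_force': array([-0.0554839 ,  0.43607672,  0.59253277]), 'moment': array([ 0.02883171, -0.01562587,  0.04071667]), 'finger_gap': 0.09129928647407343} 0.025
```

View pics/scene0.png

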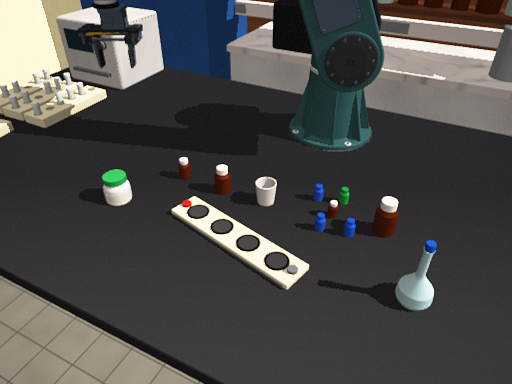

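View pics/top0.png

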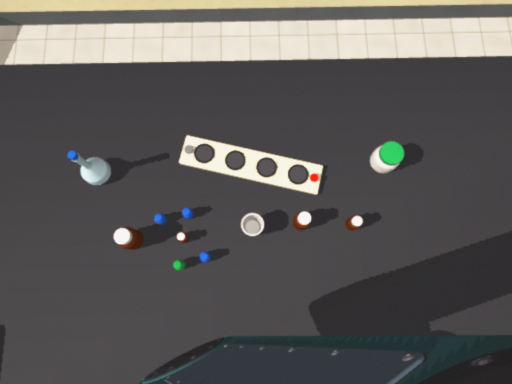

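Candidates in top image: largest bottle (128,237), mid bottles (303,220) and (355,222), and the small amber one (182,237) with its white cap. The look-alikes are blue at (160,218), (187,213), (205,257) and green at (179,265). The red button is at (314,177), grey at (189,149). I'll measure these and take a close crop.

```bash
cat > h.py <<'E'
import numpy as np,cv2
from scipy.spatial.transform import Rotation as R
from rig import bot
def rot(q): return R.from_quat([q[1],q[2],q[3],q[0]])
def cast(m,uv,z):
    uv=np.asarray(uv,float);K=m["K"]
    r=rot(m["attitude"]).apply([(uv[0]-K[0,2])/K[0,0],(uv[1]-K[1,2])/K[1,1],1.]);o=m["origin"]
    return o+r*(z-o[2])/r[2]
def proj(m,p):
    c=rot(m["attitude"]).inv().apply(np.asarray(p)-m["origin"]);return (m["K"]@(c/c[2]))[:2]
def blobs(mask,amin=8):
    n,l,s,c=cv2.connectedComponentsWithStats(mask.astype(np.uint8));return [(c[i].round(1),s[i,4],s[i,:4]) for i in range(1,n) if s[i,4]>=amin]
E
python3 - <<'E'
from h import *
for n in("top","scene"):
    p=np.load(f"pics/{n}0c.npy");m=bot.camera_model(n)
    hsv=cv2.cvtColor(p,cv2.COLOR_RGB2HSV);h,s,v=cv2.split(hsv)
    reg=np.zeros(h.shape,bool)
    if n=="top":reg[130:290,60:430]=1
    else: reg[130:310,90:450]=1
    for nm,mk in (("white",(v>140)&(s<60)&reg),("amber",((h<12)|(h>172))&(s>120)&(v>25)&reg),("blue",(h>105)&(h<130)&(s>150)&(v>90)&reg),("green",(h>50)&(h<75)&(s>150)&(v>70)&reg)):
        print(n,nm)
        for b in blobs(mk): print("  ",b[0],b[1],b[2])
    x=(90,185,240,285) if n=="top" else (290,160,420,260)
    c=p[x[1]:x[3],x[0]:x[2]];cv2.imwrite(f"pics/crop_{n}.png",cv2.cvtColor(cv2.resize(c,None,fx=5,fy=5,interpolation=cv2.INTER_CUBIC),cv2.COLOR_RGB2BGR))
E
```

```text
top white
   [248.8 164.3] 2932 [179 135 144  60]
   [379.7 162.4] 321 [370 146  29  27]
   [ 89.9 159.3] 21 [ 86 158   9   4]
   [ 93.9 172.4] 485 [ 80 160  27  25]
   [304.  217.6] 154 [297 211  15  14]
   [252.  224.1] 433 [241 213  23  23]
   [356.7 220.4] 100 [351 215  12  11]
   [121.7 235.8] 243 [113 228  18  17]
   [180.4 235.8] 57 [177 232   8   8]
top amber
   [313.9 177.2] 59 [310 174   9   8]
   [298.7 223.7] 100 [293 213  18  17]
   [349.9 224.3] 83 [345 217  15  13]
   [133.8 239.9] 216 [119 227  25  22]
   [185.1 238.8] 24 [180 234   8   9]
top blue
   [ 71.9 154.9] 73 [ 67 151  11   9]
   [187.3 212.9] 101 [182 208  12  11]
   [159.9 218.8] 107 [154 214  13  11]
   [204.6 256.6] 94 [199 252  12  10]
top green
   [391.6 152.6] 432 [380 142  24  22]
   [178.6 264.5] 89 [174 260  11  10]
scene white
   [295.2 131.3] 9 [293 130   6   3]
   [347.8 143.2] 27 [345 141   7   5]
   [183.4 160.3] 61 [179 157   9   8]
   [221.9 169.2] 116 [216 164  12  12]
   [266.8 189.3] 367 [255 177  22  29]
   [118.9 193.6] 481 [103 180  29  26]
   [245.3 242.7] 2290 [172 196 137  92]
   [389.9 203.5] 209 [382 196  17  17]
   [333.7 202.7] 43 [330 200   8   7]
   [419.9 289. ] 810 [399 252  35  58]
scene amber
   [184.7 171.4] 169 [179 163  12  17]
   [222.7 183.8] 299 [215 172  16  23]
   [186.3 203. ] 62 [182 199  10   9]
   [332.4 211.7] 117 [327 205  12  14]
   [384.5 222.8] 570 [372 206  27  32]
scene blue
   [318.4 192.4] 150 [314 183  10  19]
   [320.1 221.6] 178 [315 212  11  20]
   [349.7 227.2] 182 [344 217  12  21]
   [430.8 245.6] 112 [426 240  11  13]
scene green
   [113.8 177.3] 340 [102 169  25  18]
   [344.2 195.3] 136 [340 187   9  18]
```

View pics/crop_top.png

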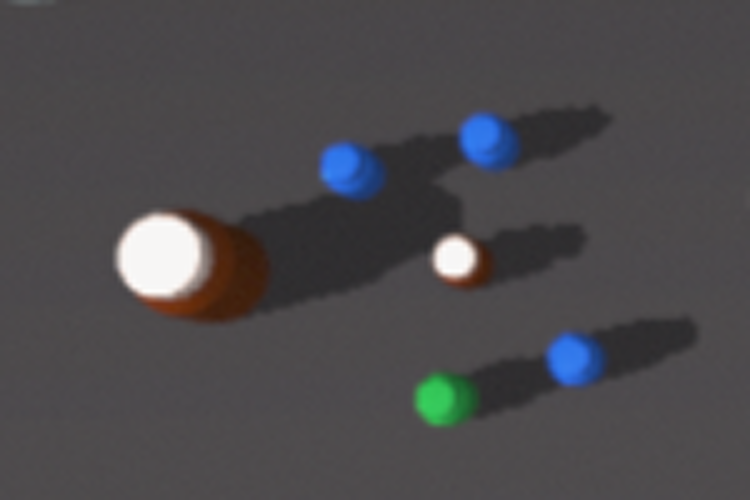

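View pics/crop_scene.png

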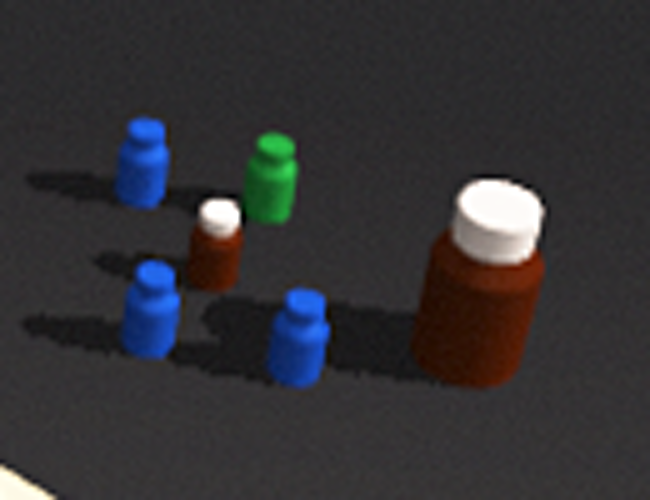

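```bash
python3 - <<'E'
from h import *
T=bot.camera_model("top");S=bot.camera_model("scene")
# cap top dims
B={"largest":(.092,[121.7,235.8],[389.9,203.5],.018),"A303":(.076,[304,217.6],[221.9,169.2],.014),"B355":(.060,[356.7,220.4],[183.4,160.3],.012),"smallest":(.044,[180.4,235.8],[333.7,202.7],.009)}
for k,(H,t,s,c) in B.items():
    print(k,cast(T,t,H-.1*c)[:2].round(4),cast(S,s,H-c/2)[:2].round(4))
for nm,t,s in(("bl187",[187.3,212.9],[320.1,221.6]),("bl160",[159.9,218.8],[349.7,227.2]),("bl205",[204.6,256.6],[318.4,192.4]),("green",[178.6,264.5],[344.2,195.3])):
    print(nm,cast(T,t,.03)[:2].round(4),cast(S,s,.022)[:2].round(4))
print("beaker rim",cast(T,[252,224.1],.06).round(3),"jar",cast(T,[391.6,152.6],.07).round(3),"flask",cast(T,[95,172],.03).round(3))
print("red",cast(T,[313.9,177.2],.022),cast(S,[186.3,203],.020))
P={}
for n,m in(("top",T),("scene",S)):
    p=np.load(f"pics/{n}0c.npy");v=p.max(2);hull=np.zeros(v.shape,np.uint8)
    w=((v>140)).astype(np.uint8);l=cv2.connectedComponents(w)[1]
    i=l[tuple((150,220) if n=="top" else (240,236))] 
    cs,_=cv2.findContours((l==i).astype(np.uint8),cv2.RETR_EXTERNAL,cv2.CHAIN_APPROX_NONE)
    h=cv2.convexHull(max(cs,key=cv2.contourArea));cv2.fillPoly(hull,[h],1)
    hull=cv2.erode(hull,np.ones((3,3)))
    d=(hull>0)&(v<70)
    for b in blobs(d,60):
        q=cast(m,b[0],.0165);print(n,b[0],b[1],q[:2].round(4))
D=np.load("pics/top0.npy")
E
```

```text
largest [0.4412 0.2866] [0.4375 0.2879]
A303 [ 0.4773 -0.1435] [ 0.4752 -0.145 ]
B355 [ 0.47   -0.2744] [ 0.4668 -0.2777]
smallest [0.4434 0.1587] [0.439  0.1576]
bl187 [0.5024 0.1449] [0.5032 0.1468]
bl160 [0.4888 0.2137] [0.49   0.2165]
bl205 [0.3921 0.1005] [0.3924 0.1017]
green [0.3743 0.1643] [0.3732 0.1665]
beaker rim [ 0.466 -0.018  0.06 ] jar [ 0.638 -0.373  0.07 ] flask [0.615 0.385 0.03 ]
red [ 0.59115971 -0.18243083  0.022     ] [ 0.5904364  -0.18470007  0.02      ]
scene [197.5 212. ] 78 [ 0.6042 -0.1413]
scene [221.6 227. ] 94 [ 0.625 -0.058]
scene [247.6 243.2] 111 [0.6455 0.0238]
scene [276.5 261.2] 139 [0.6662 0.1064]
```

```bash
cat >> h.py <<'E'
def st():
    s=bot.read_state();Rm=rot(s["eef_rot"]).as_matrix();return s,s["tcp_pos"],Rm
def togo(x,y,z,ang=None):
    "tip-frame: target TCP xyz, jaw angle deg (mod 180): prints turn and tool shift after the turn"
    s,p,Rm=st();yd=Rm[:,1];cur=np.degrees(np.arctan2(yd[1],yd[0]))
    print("t",round(s["clock"],2),"tcp",(p*1e3).round(1),"xdir",Rm[:,0].round(3),"jaw",round(cur,1),"q6",s["joint_pos"][5].round(2),"q1",s["joint_pos"][0].round(2),"gap",round(s["finger_gap"]*1e3,1),"F",s["ft_force"].round(1))
    d=np.array([x,y,z])-p
    print(" no turn shift",(Rm.T@d*1e3).round(1))
    if ang is not None:
        for a in(ang,ang+180):
            w=(a-cur+180)%360-180
            R2=Rm@R.from_rotvec([np.radians(-w),0,0]).as_matrix() 
            print(" turn rx %.1f then shift"%-w,(R2.T@d*1e3).round(1),"->yd",R2[:,1].round(2))
E
python3 - <<'E'
from h import *
T=bot.camera_model("top")
p=np.load("pics/top0c.npy");v=p.max(2)
w=(v>140).astype(np.uint8);n,l,s,c=cv2.connectedComponentsWithStats(w)
i=[k for k in range(1,n) if abs(c[k]-[248.8,164.3]).max()<4][0]
cs,_=cv2.findContours((l==i).astype(np.uint8),cv2.RETR_EXTERNAL,cv2.CHAIN_APPROX_NONE)
hull=np.zeros(v.shape,np.uint8);cv2.fillPoly(hull,[cv2.convexHull(cs[0])],1)
d=(cv2.erode(hull,np.ones((3,3)))>0)&(v<70)
for b in blobs(d,60): print(b[0],b[1],cast(T,b[0],.017)[:2].round(4))
# amber+white foot check in top: largest
togo(.439,.287,.2,0)
E
```

```text
t 0.1 tcp [ 298.5 -632.8  238.3] xdir [-0.     0.001 -1.   ] jaw -64.7 q6 -0.03 q1 -1.16 gap 91.3 F [-0.1  0.4  0.6]
 no turn shift [  39.1 -771.9 -519.5]
 turn rx -64.7 then shift [  39.1  140.5 -919.8] ->yd [ 1.  0. -0.]
 turn rx 115.3 then shift [  39.1 -140.5  919.8] ->yd [-1. -0.  0.]
```

```bash
python3 - <<'E'
from h import *
T=bot.camera_model("top");S=bot.camera_model("scene")
p=np.load("pics/top0c.npy");v=p.max(2).astype(int)
print(v[153,195:215])
hull=np.zeros(v.shape,np.uint8)
pts=np.argwhere(v>140)[:,::-1];pts=pts[(pts[:,0]>175)&(pts[:,0]<326)&(pts[:,1]>133)&(pts[:,1]<197)]
cv2.fillPoly(hull,[cv2.convexHull(pts.astype(np.int32))],1)
d=(cv2.erode(hull,np.ones((3,3)))>0)&(v<110)
for b in blobs(d,60): print(b[0],b[1],cast(T,b[0],.0165)[:2].round(4))
E
```

```text
[ 69  85  88  90  88  89  90  89  88  90  88  89  89  89  91  90  90  75
  62 136]
[203.8 152.9] 289 [0.6656 0.1058]
[235.  159.9] 288 [0.6444 0.0231]
[266.3 166.9] 294 [ 0.6234 -0.0593]
[297.7 173.9] 294 [ 0.6025 -0.1413]
```

Agreement between the cameras is within ~3 mm (pads 2 mm). By cap width and height the second bottle is at (0.468,-0.276) and the third at (0.476,-0.144). The jaw angle will stay constant, across the row at -14°. I'll turn first.

Emit:
apply_moves:
  increments: "91 0 0 0 -6.35 0 0;91 0 0 0 -6.35 0 0;91 0 0 0 -6.35 0 0;91 0 0 0 -6.35 0 0;91 0 0 0 -6.35 0 0;91 0 0 0 -6.35 0 0;91 0 0 0 -6.35 0 0;91 0 0 0 -6.35 0 0"
  force: 15

```text
clock: 0.77
tcp_pos: [0.2986, -0.6329, 0.2386]
eef_rot: [0.437, 0.556, 0.437, -0.556]
ft_force: [0.5, -1.3, -0.0]
finger_gap: 0.091
```

```bash
python3 - <<'E'
from h import *
togo(.4684,-.276,.15,-14)
E
```

```text
t 0.77 tcp [ 298.6 -632.9  238.6] xdir [-0.     0.001 -1.   ] jaw -13.6 q6 -0.93 q1 -1.16 gap 91.0 F [ 0.5 -1.3 -0. ]
 no turn shift [  88.7   81.  -386.8]
 turn rx 0.4 then shift [  88.7   78.5 -387.3] ->yd [ 0.97 -0.24 -0.  ]
 turn rx -179.6 then shift [ 88.7 -78.5 387.3] ->yd [-0.97  0.24  0.  ]
```

Emit:
apply_moves:
  increments: "91 2 6 -25 0 0 0;91 8 7 -30 0 0 0;91 8 7 -30 0 0 0;91 8 7 -30 0 0 0;91 8 7 -30 0 0 0;91 8 7 -30 0 0 0;91 8 7 -30 0 0 0;91 8 7 -30 0 0 0"

```text
clock: 1.43
tcp_pos: [0.409, -0.4168, 0.1804]
eef_rot: [-0.435, -0.557, -0.436, 0.557]
ft_force: [0.5, -0.4, 1.2]
finger_gap: 0.091
```

Emit:
apply_moves:
  increments: "91 8 7 -30 0 0 0;91 8 7 -30 0 0 0;91 8 7 -30 0 0 0;91 6 5 -30 0 0 0;91 0 0 -20 0 0 0;91 0 0 -12 0 0 0;91 0 0 0 0 0 0"

```text
clock: 2.02
tcp_pos: [0.4707, -0.2754, 0.1508]
eef_rot: [-0.436, -0.557, -0.436, 0.557]
ft_force: [0.1, -1.0, 1.1]
finger_gap: 0.091
```

```bash
python3 - <<'E'
from h import *
togo(.4684,-.276,.034)
p,d=bot.snapshot("wrist");cv2.imwrite("pics/w1.png",p[:,:,::-1]);m=bot.camera_model("wrist");print(m)
E
```

```text
t 2.02 tcp [ 470.7 -275.4  150.8] xdir [-0.001  0.    -1.   ] jaw -13.8 q6 -0.33 q1 -0.57 gap 91.0 F [ 0.1 -1.   1.1]
 no turn shift [116.8  -2.    1.2]
{'K': array([[297.31863964,   0.        , 256.69316881],
       [  0.        , 297.31863964, 192.32292977],
       [  0.        ,   0.        ,   1.        ]]), 'origin': array([ 0.48795322, -0.20417066,  0.29676669]), 'attitude': array([ 0.13109148,  0.98396397, -0.11991549, -0.01581817])}
```

View pics/w1.png

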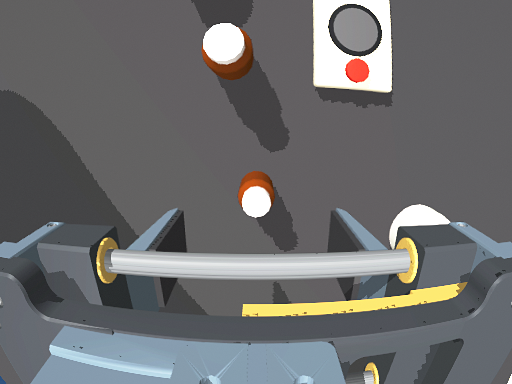

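The wrist view shows the second bottle's cap at (256,201) between the jaws. The third bottle is at (224,43) and the red end of the stand at top right. Next I'll cast the cap rays as a cross-check.

```bash
cat >> h.py <<'E'
def fcast(m,uv,z):
    K=m["K"];x=(uv[0]-K[0,2]);y=(uv[1]-K[1,2]);r=np.hypot(x,y);t=r/K[0,0]
    d=np.array([x/r*np.sin(t),y/r*np.sin(t),np.cos(t)]);d=rot(m["attitude"]).apply(d);o=m["origin"];return o+d*(z-o[2])/d[2]
def whites(p,lo=190):
    hsv=cv2.cvtColor(p,cv2.COLOR_RGB2HSV);return blobs((hsv[:,:,2]>lo)&(hsv[:,:,1]<50),150)
E
python3 - <<'E'
from h import *
p=cv2.imread("pics/w1.png")[:,:,::-1].copy();m=bot.camera_model("wrist")
for b in whites(p): print(b[0],b[1],b[2],fcast(m,b[0],.057)[:2].round(4),fcast(m,b[0],.073)[:2].round(4))
print("pad",fcast(m,(356,29.5),.017),"red",fcast(m,(357,70),.023))
E
```

```text
[350.7  48.7] 4181 [313   0  79  92] [ 0.5767 -0.1672] [ 0.5708 -0.1697]
[223.2  42.7] 1321 [203  23  41  41] [ 0.4762 -0.1407] [ 0.477  -0.1449]
[255.8 201.7] 701 [242 187  29  31] [ 0.4697 -0.2751] [ 0.4709 -0.2704]
[415.3 219.1] 998 [389 204  61  45] [ 0.6129 -0.3294] [ 0.6046 -0.321 ]
[259.2 264. ] 5059 [109 252 301  23] [ 0.4583 -0.3337] [ 0.4603 -0.325 ]
[204.2 275.3] 195 [112 270 187   8] [ 0.405 -0.334] [ 0.4106 -0.3253]
[134.5 368.5] 323 [ 76 357  96  21] [ 0.2667 -0.4546] [ 0.2814 -0.4379]
pad [ 0.60232439 -0.14243702  0.017     ] red [ 0.59030162 -0.18330061  0.023     ]
```

Emit:
apply_moves:
  increments: "91 20 -1.5 0 0 0 0;91 25 0 0 0 0 0;91 25 0 0 0 0 0;91 22 0 0 0 0 0;91 15 0 0 0 0 0;91 7 0 0 0 0 0;91 2.5 0 0 0 0 0;60 0 0 0 0 0 0"

```text
clock: 2.73
tcp_pos: [0.469, -0.2774, 0.0345]
eef_rot: [-0.435, -0.557, -0.435, 0.557]
ft_force: [-0.0, -0.7, 0.1]
finger_gap: 0.0868
```

Emit:
apply_moves:
  increments: "30 0 0 0 0 0 0;20 0 0 0 0 0 0;20 0 0 0 0 0 0;20 0 0 0 0 0 0;20 0 0 0 0 0 0;20 0 0 0 0 0 0;20 0 0 0 0 0 0"

```text
clock: 3.32
tcp_pos: [0.4692, -0.2767, 0.0346]
eef_rot: [0.436, 0.557, 0.436, -0.557]
ft_force: [-0.6, -0.4, 0.1]
finger_gap: 0.0407
```

```bash
python3 - <<'E'
from h import *
togo(.6241,-.0587,.1)
E
```

```text
t 3.32 tcp [ 469.2 -276.7   34.6] xdir [ 0. -0. -1.] jaw -13.9 q6 -0.33 q1 -0.58 gap 40.7 F [-0.6 -0.4  0.1]
 no turn shift [ -65.4   97.9 -248.9]
```

Emit:
apply_moves:
  increments: "20 0 0 0 0 0 0;20 0 0 0 0 0 0;20 0 0 0 0 0 0;20 0 0 0 0 0 0"

```text
clock: 3.65
tcp_pos: [0.4691, -0.2767, 0.0345]
eef_rot: [0.436, 0.557, 0.436, -0.557]
ft_force: [-0.3, 1.4, 1.5]
finger_gap: 0.0334
```

Emit:
apply_moves:
  increments: "20 -5 0 0 0 0 0;20 -15 0 0 0 0 0;20 -20 0 0 0 0 0;20 -20 0 0 0 0 0;20 -5 0 0 0 0 0;20 0 0 0 0 0 0"

```text
clock: 4.15
tcp_pos: [0.4698, -0.2771, 0.1008]
eef_rot: [0.437, 0.557, 0.435, -0.557]
ft_force: [-0.8, -0.5, -1.2]
finger_gap: 0.0335
```

```bash
python3 - <<'E'
from h import *
togo(.6241,-.0587,.1)
E
```

```text
t 4.15 tcp [ 469.8 -277.1  100.8] xdir [ 0.002 -0.001 -1.   ] jaw -13.9 q6 -0.33 q1 -0.58 gap 33.5 F [-0.8 -0.5 -1.2]
 no turn shift [   0.9   97.1 -249.2]
```

Emit:
apply_moves:
  increments: "20 0 6 -15 0 0 0;20 0 13 -33 0 0 0;20 0 13 -33 0 0 0;20 0 13 -33 0 0 0;20 0 13 -33 0 0 0;20 0 13 -33 0 0 0;20 0 13 -33 0 0 0;20 0 13 -33 0 0 0"

```text
clock: 4.82
tcp_pos: [0.6226, -0.0595, 0.098]
eef_rot: [-0.435, -0.557, -0.436, 0.557]
ft_force: [1.0, -0.5, -1.1]
finger_gap: 0.0335
```

Emit:
apply_moves:
  increments: "20 12 0 -2 0 0 0;20 12 0 0 0 0 0;20 8 0 0 0 0 0;20 4 0 0 0 0 0;20 0 0 0 0 0 0"

```text
clock: 5.23
tcp_pos: [0.6214, -0.0602, 0.0617]
eef_rot: [-0.435, -0.557, -0.436, 0.558]
ft_force: [-0.2, 0.4, -0.8]
finger_gap: 0.0335
```

```bash
python3 - <<'E'
from h import *
togo(.6241,-.0595,.0515)
E
```

```text
t 5.23 tcp [621.4 -60.2  61.7] xdir [-0.003  0.    -1.   ] jaw -14.0 q6 0.11 q1 -0.13 gap 33.5 F [-0.2  0.4 -0.8]
 no turn shift [10.2  2.5 -1.3]
```

Emit:
apply_moves:
  increments: "20 3 2.5 -1.3 0 0 0;20 3 0 0 0 0 0;20 2 0 0 0 0 0;20 1 0 0 0 0 0;20 0.5 0 0 0 0 0;20 0 0 0 0 0 0"

```text
clock: 5.73
tcp_pos: [0.6257, -0.0587, 0.054]
eef_rot: [0.436, 0.557, 0.436, -0.557]
ft_force: [-0.7, 0.1, -1.4]
finger_gap: 0.0335
```

Emit:
apply_moves:
  increments: "20 0.5 0 0 0 0 0;20 0.3 0 0 0 0 0;20 0 0 0 0 0 0"

```text
clock: 5.98
tcp_pos: [0.6258, -0.0587, 0.0532]
eef_rot: [0.436, 0.557, 0.436, -0.557]
ft_force: [-0.1, 0.1, -0.9]
finger_gap: 0.0339
```

Emit:
apply_moves:
  increments: "20 0.5 -1.5 0 0 0 0;20 0.5 0 0 0 0 0;20 0.5 0 0 0 0 0;20 0 0 0 0 0 0;20 0 0 0 0 0 0"

```text
clock: 6.4
tcp_pos: [0.6242, -0.0583, 0.0516]
eef_rot: [-0.436, -0.557, -0.436, 0.557]
ft_force: [0.6, -0.3, -0.4]
finger_gap: 0.0335
```

Emit:
apply_moves:
  increments: "20 0.4 0 0 0 0 0;20 0.4 0 0 0 0 0;20 0 0 0 0 0 0;20 0 0 0 0 0 0"

```text
clock: 6.73
tcp_pos: [0.6243, -0.0583, 0.0514]
eef_rot: [-0.436, -0.557, -0.436, 0.557]
ft_force: [-3.9, 1.2, 9.0]
finger_gap: 0.0333
```

Contact, with an upward force of 9 N. I'll release and rise.

Emit:
apply_moves:
  increments: "36 -0.3 0 0 0 0 0;60 0 0 0 0 0 0;60 0 0 0 0 0 0;60 0 0 0 0 0 0;60 0 0 0 0 0 0;60 0 0 0 0 0 0"

```text
clock: 7.23
tcp_pos: [0.6242, -0.0583, 0.0511]
eef_rot: [-0.436, -0.557, -0.436, 0.557]
ft_force: [-0.1, -0.4, 0.3]
finger_gap: 0.0602
```

Emit:
apply_moves:
  increments: "80 -10 0 0 0 0 0;91 -25 0 0 0 0 0;91 -30 0 0 0 0 0;91 -30 0 0 0 0 0;91 -10 0 0 0 0 0;91 0 0 0 0 0 0"

```text
clock: 7.73
tcp_pos: [0.6259, -0.0585, 0.1597]
eef_rot: [0.437, 0.558, 0.434, -0.556]
ft_force: [0.2, -0.6, -0.2]
finger_gap: 0.0908
```

```bash
python3 - <<'E'
from h import *
togo(.4765,-.1447,.15,-14)
p,d=bot.snapshot("wrist");cv2.imwrite("pics/w2.png",p[:,:,::-1]);m=bot.camera_model("wrist")
for b in whites(p): print(b[0],b[1],b[2],fcast(m,b[0],.074)[:2].round(4))
E
```

```text
t 7.73 tcp [625.9 -58.5 159.7] xdir [ 0.005 -0.001 -1.   ] jaw -13.9 q6 0.11 q1 -0.13 gap 90.8 F [ 0.2 -0.6 -0.2]
 no turn shift [   9.  -124.3  119.6]
 turn rx 0.1 then shift [   9.  -124.2  119.8] ->yd [ 0.97 -0.24  0.01]
 turn rx -179.9 then shift [   9.   124.2 -119.8] ->yd [-0.97  0.24 -0.01]
[250.5 126.4] 10996 [214   0  80 253] [0.6356 0.0055]
[ 90.2 200.7] 518 [ 65 171  46  54] [ 0.4801 -0.0176]
[231.8 291.9] 586 [220 280  32  25] [ 0.5824 -0.1329]
```

View pics/w2.png

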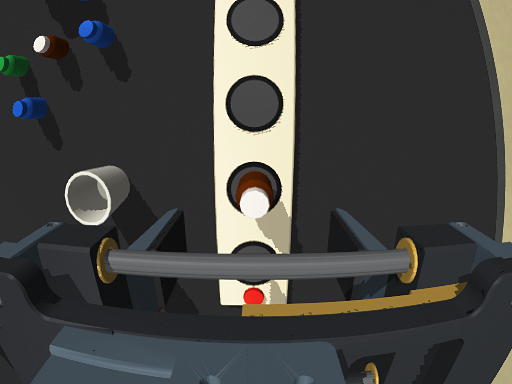

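Second bottle stands centred on its pad at (254,192). Now the third.

Emit:
apply_moves:
  increments: "91 0 -12 12 0 0 0;91 0 -22 21 0 0 0;91 0 -22 21 0 0 0;91 0 -22 21 0 0 0;91 0 -22 21 0 0 0;91 0 -18 18 0 0 0;91 4 -6.5 6 0 0 0;91 4 0 0 0 0 0"

```text
clock: 8.45
tcp_pos: [0.4727, -0.1452, 0.147]
eef_rot: [-0.435, -0.557, -0.436, 0.558]
ft_force: [-0.0, -0.3, -0.5]
finger_gap: 0.0907
```

Emit:
apply_moves:
  increments: "91 20 0 0 0 0 0;91 25 0 0 0 0 0;91 25 0 0 0 0 0;91 22 0 0 0 0 0;91 10 0 0 0 0 0;91 0 0 0 0 0 0"

```text
clock: 8.95
tcp_pos: [0.4737, -0.1439, 0.0436]
eef_rot: [-0.434, -0.556, -0.437, 0.558]
ft_force: [-0.3, -0.4, 0.5]
finger_gap: 0.0911
```

```bash
python3 - <<'E'
from h import *
togo(.4765,-.1447,.038,-14)
E
```

```text
t 8.95 tcp [ 473.7 -143.9   43.6] xdir [-0.004  0.001 -1.   ] jaw -13.9 q6 -0.1 q1 -0.34 gap 91.1 F [-0.3 -0.4  0.5]
 no turn shift [5.6 2.9 0.1]
 turn rx 0.1 then shift [5.6 2.9 0.1] ->yd [ 0.97 -0.24 -0.  ]
 turn rx -179.9 then shift [ 5.6 -2.9 -0.1] ->yd [-0.97  0.24  0.  ]
```

Emit:
apply_moves:
  increments: "80 4 2.5 0 0 0 0;50 1.5 0 0 0 0 0;30 0 0 0 0 0 0;30 0 0 0 0 0 0;30 0 0 0 0 0 0;30 0 0 0 0 0 0;30 0 0 0 0 0 0;30 0 0 0 0 0 0"

```text
clock: 9.62
tcp_pos: [0.4771, -0.1455, 0.0409]
eef_rot: [0.436, 0.557, 0.435, -0.557]
ft_force: [-0.7, 0.7, 4.0]
finger_gap: 0.0427
```

Emit:
apply_moves:
  increments: "30 0 0 0 0 0 0;30 0 0 0 0 0 0;30 0 0 0 0 0 0"

```text
clock: 9.87
tcp_pos: [0.4771, -0.1455, 0.0409]
eef_rot: [0.436, 0.557, 0.436, -0.557]
ft_force: [-1.2, 0.1, 6.4]
finger_gap: 0.0426
```

```bash
python3 - <<'E'
from h import *
togo(.6450,.0233,.1,-14)
E
```

```text
t 9.87 tcp [ 477.1 -145.5   40.9] xdir [ 0. -0. -1.] jaw -13.9 q6 -0.1 q1 -0.34 gap 42.6 F [-1.2  0.1  6.4]
 no turn shift [ -59.1  122.3 -204.2]
 turn rx 0.1 then shift [ -59.1  122.1 -204.4] ->yd [ 0.97 -0.24  0.  ]
 turn rx -179.9 then shift [ -59.1 -122.1  204.4] ->yd [-0.97  0.24 -0.  ]
```

Emit:
apply_moves:
  increments: "30 -5 0 0 0 0 0;30 -15 0 0 0 0 0;30 -25 0 0 0 0 0;30 -25 0 0 0 0 0;30 -25 0 0 0 0 0;30 -10 0 0 0 0 0;30 0 0 0 0 0 0"

```text
clock: 10.45
tcp_pos: [0.4781, -0.1458, 0.1478]
eef_rot: [0.437, 0.558, 0.434, -0.556]
ft_force: [0.4, -0.8, -0.7]
finger_gap: 0.0427
```

Emit:
apply_moves:
  increments: "30 0 10 -16 0 0 0;30 0 17 -29 0 0 0;30 0 18 -30 0 0 0;30 0 18 -30 0 0 0;30 0 18 -30 0 0 0;30 0 18 -30 0 0 0;30 0 15 -25 0 0 0;30 0 8 -14 0 0 0"

```text
clock: 11.12
tcp_pos: [0.6457, 0.0254, 0.1438]
eef_rot: [-0.436, -0.556, -0.436, 0.557]
ft_force: [0.3, -0.6, -0.4]
finger_gap: 0.0427
```

Emit:
apply_moves:
  increments: "30 10 0 0 0 0 0;30 20 0 0 0 0 0;30 20 0 0 0 0 0;30 15 0 0 0 0 0;30 5 0 0 0 0 0;30 0 0 0 0 0 0"

```text
clock: 11.62
tcp_pos: [0.643, 0.0227, 0.0736]
eef_rot: [-0.435, -0.556, -0.436, 0.558]
ft_force: [0.1, -0.1, -0.1]
finger_gap: 0.0428
```

```bash
python3 - <<'E'
from h import *
togo(.6450,.0233,.0579,-14)
E
```

```text
t 11.62 tcp [643.   22.7  73.6] xdir [-0.003 -0.    -1.   ] jaw -14.0 q6 0.24 q1 -0.0 gap 42.8 F [ 0.1 -0.1 -0.1]
 no turn shift [15.7  1.8 -1.1]
 turn rx 0.0 then shift [15.7  1.8 -1.1] ->yd [ 0.97 -0.24 -0.  ]
 turn rx -180.0 then shift [15.7 -1.8  1.1] ->yd [-0.97  0.24  0.  ]
```

Emit:
apply_moves:
  increments: "30 5 0 -0.5 0 0 0;30 4 0 0 0 0 0;30 2 0 0 0 0 0;30 1 0 0 0 0 0;30 0 0 0 0 0 0;30 0 0 0 0 0 0"

```text
clock: 12.12
tcp_pos: [0.6448, 0.0237, 0.064]
eef_rot: [0.436, 0.557, 0.436, -0.557]
ft_force: [0.0, -0.5, -0.5]
finger_gap: 0.0431
```

```bash
python3 - <<'E'
from h import *
togo(.6450,.0233,.0579,-14)
E
```

```text
t 12.12 tcp [644.8  23.7  64. ] xdir [ 0.  0. -1.] jaw -13.9 q6 0.24 q1 0.0 gap 43.1 F [ 0.  -0.5 -0.5]
 no turn shift [6.1 0.3 0.3]
 turn rx 0.1 then shift [6.1 0.3 0.3] ->yd [ 0.97 -0.24  0.  ]
 turn rx -179.9 then shift [ 6.1 -0.3 -0.3] ->yd [-0.97  0.24 -0.  ]
```

Emit:
apply_moves:
  increments: "30 2 0 0 0 0 0;30 1.5 0 0 0 0 0;30 1 0 0 0 0 0;30 0.5 0 0 0 0 0;30 0 0 0 0 0 0;30 0 0 0 0 0 0"

```text
clock: 12.62
tcp_pos: [0.6446, 0.0237, 0.0586]
eef_rot: [-0.436, -0.557, -0.436, 0.557]
ft_force: [0.0, -0.1, -0.5]
finger_gap: 0.0428
```

Emit:
apply_moves:
  increments: "30 0.5 0 0 0 0 0;30 0.4 0 0 0 0 0;30 0 0 0 0 0 0;30 0 0 0 0 0 0"

```text
clock: 12.95
tcp_pos: [0.6447, 0.0237, 0.0579]
eef_rot: [0.436, 0.557, 0.436, -0.557]
ft_force: [-1.3, 0.8, 3.0]
finger_gap: 0.0426
```

Emit:
apply_moves:
  increments: "46 0 0 0 0 0 0;60 0 0 0 0 0 0;70 0 0 0 0 0 0;70 0 0 0 0 0 0;70 0 0 0 0 0 0;70 0 0 0 0 0 0"

```text
clock: 13.45
tcp_pos: [0.6447, 0.0237, 0.0577]
eef_rot: [0.436, 0.557, 0.436, -0.557]
ft_force: [0.1, -1.6, -0.6]
finger_gap: 0.0699
```

Emit:
apply_moves:
  increments: "91 -10 0 0 0 0 0;91 -25 0 0 0 0 0;91 -30 0 0 0 0 0;91 -30 0 0 0 0 0;91 -20 0 0 0 0 0;91 0 0 0 0 0 0"

```text
clock: 13.95
tcp_pos: [0.6469, 0.0237, 0.1782]
eef_rot: [0.437, 0.559, 0.434, -0.555]
ft_force: [1.1, 0.0, 1.1]
finger_gap: 0.0912
```

```bash
python3 - <<'E'
from h import *
togo(.4395,.2872,.16,-14)
p,d=bot.snapshot("wrist");cv2.imwrite("pics/w3.png",p[:,:,::-1]);m=bot.camera_model("wrist")
for b in whites(p): print(b[0],b[1],b[2],fcast(m,b[0],.088)[:2].round(4))
E
```

```text
t 13.95 tcp [646.9  23.7 178.2] xdir [ 0.007  0.    -1.   ] jaw -13.9 q6 0.24 q1 0.0 gap 91.2 F [1.1 0.  1.1]
 no turn shift [  16.8 -264.9 -205.7]
 turn rx 0.1 then shift [  16.8 -265.1 -205.4] ->yd [ 0.97 -0.24  0.01]
 turn rx -179.9 then shift [ 16.8 265.1 205.4] ->yd [-0.97  0.24 -0.01]
[ 6.3 11.8] 351 [ 0  0 16 29] [0.4421 0.2874]
[458.5  19.8] 212 [451   4  15  32] [0.8715 0.1507]
[466.6  52.5] 220 [460  37  14  33] [0.8714 0.1183]
[249.6 144. ] 8297 [216  49  75 204] [0.6526 0.0742]
[473.2  86.4] 224 [468  70  12  34] [0.8715 0.0854]
[477.9 119.9] 214 [473 104  10  33] [0.8716 0.0529]
[480.7 153. ] 195 [477 138   8  32] [0.8715 0.02  ]
[481.5 200.2] 355 [479 170   6  64] [ 0.871  -0.0297]
[236.4 293.5] 757 [222 280  53  36] [ 0.6063 -0.0561]
```

View pics/w3.png

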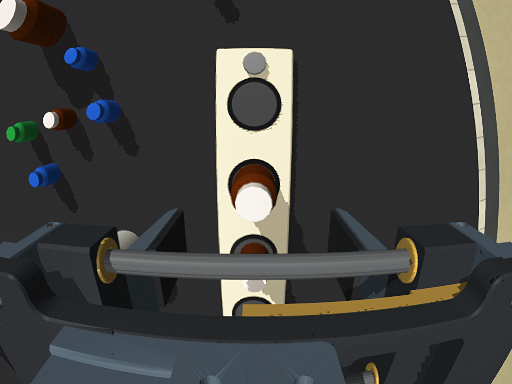

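Third stands centred on its pad at (254,185). Now I'll move above the largest.

Emit:
apply_moves:
  increments: "91 0 -13 -10 0 0 0;91 0 -26 -20 0 0 0;91 0 -26 -20 0 0 0;91 0 -26 -20 0 0 0;91 0 -26 -20 0 0 0;91 0 -26 -20 0 0 0;91 0 -26 -20 0 0 0;91 0 -26 -20 0 0 0"

```text
clock: 14.67
tcp_pos: [0.4889, 0.2173, 0.1716]
eef_rot: [-0.435, -0.556, -0.436, 0.558]
ft_force: [1.1, 0.7, -0.8]
finger_gap: 0.091
```

Emit:
apply_moves:
  increments: "91 0 -26 -20 0 0 0;91 0 -26 -20 0 0 0;91 0 -18 -15 0 0 0;91 0 0 0 0 0 0;91 0 0 0 0 0 0"

```text
clock: 15.08
tcp_pos: [0.435, 0.287, 0.1718]
eef_rot: [-0.436, -0.556, -0.436, 0.557]
ft_force: [1.3, -0.9, -0.1]
finger_gap: 0.0914
```

```bash
python3 - <<'E'
from h import *
togo(.4395,.2872,.046,-14)
p,d=bot.snapshot("wrist");cv2.imwrite("pics/w4.png",p[:,:,::-1]);m=bot.camera_model("wrist")
for b in whites(p): print(b[0],b[1],b[2],fcast(m,b[0],.088)[:2].round(4),fcast(m,b[0],.041)[:2].round(4))
E
```

```text
t 15.08 tcp [435.  287.  171.8] xdir [-0.002 -0.001 -1.   ] jaw -13.8 q6 0.78 q1 0.54 gap 91.4 F [ 1.3 -0.9 -0.1]
 no turn shift [125.8   4.5  -1.4]
 turn rx 0.2 then shift [125.8   4.4  -1.4] ->yd [ 0.97 -0.24 -0.  ]
 turn rx -179.8 then shift [125.8  -4.4   1.4] ->yd [-0.97  0.24  0.  ]
[411.1  54.5] 4012 [371  23 109  67] [0.5918 0.3831] [0.6201 0.388 ]
[264.  202.9] 1793 [242 178  46  50] [0.4417 0.2883] [0.4393 0.2739]
[259.9 264.7] 5699 [111 252 299  26] [0.425  0.2339] [0.4193 0.2083]
[290.5 295.8] 221 [283 288  17  16] [0.4447 0.1939] [0.4429 0.1601]
[108.8 363.2] 851 [ 50 345 122  33] [0.2063 0.1285] [0.1557 0.0813]
```

View pics/w4.png

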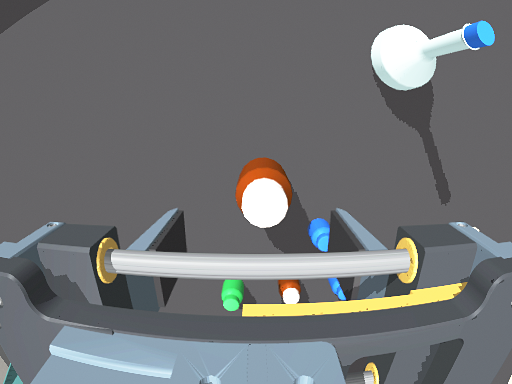

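Emit:
apply_moves:
  increments: "91 15 5 -2 0 0 0;91 25 0 0 0 0 0;91 25 0 0 0 0 0;91 25 0 0 0 0 0;91 20 0 0 0 0 0;91 11 0 0 0 0 0;91 4 0 0 0 0 0;91 0 0 0 0 0 0"

```text
clock: 15.8
tcp_pos: [0.4421, 0.2866, 0.0471]
eef_rot: [-0.435, -0.557, -0.435, 0.558]
ft_force: [-0.2, -0.9, 0.4]
finger_gap: 0.0911
```

```bash
python3 - <<'E'
from h import *
togo(.4407,.2878,.046,-14)
E
```

```text
t 15.8 tcp [442.1 286.6  47.1] xdir [-0.001 -0.001 -1.   ] jaw -14.0 q6 0.78 q1 0.53 gap 91.1 F [-0.2 -0.9  0.4]
 no turn shift [ 1.1 -1.6 -0.8]
 turn rx 0.0 then shift [ 1.1 -1.6 -0.8] ->yd [ 0.97 -0.24 -0.  ]
 turn rx -180.0 then shift [1.1 1.6 0.8] ->yd [-0.97  0.24  0.  ]
```

Emit:
apply_moves:
  increments: "80 0 -1.5 0 0 0 0;60 0 0 0 0 0 0;40 0 0 0 0 0 0;40 0 0 0 0 0 0;40 0 0 0 0 0 0;40 0 0 0 0 0 0;40 0 0 0 0 0 0;40 0 0 0 0 0 0"
  force: 20

```text
clock: 16.47
tcp_pos: [0.4409, 0.2877, 0.048]
eef_rot: [0.436, 0.557, 0.436, -0.557]
ft_force: [-1.8, -1.3, 6.7]
finger_gap: 0.0506
```

Emit:
apply_moves:
  increments: "40 0 0 0 0 0 0;40 0 0 0 0 0 0;40 0 0 0 0 0 0"

```text
clock: 16.72
tcp_pos: [0.4409, 0.2877, 0.048]
eef_rot: [0.436, 0.557, 0.436, -0.557]
ft_force: [-0.7, 0.3, 6.4]
finger_gap: 0.051
```

Emit:
apply_moves:
  increments: "40 -5 0 0 0 0 0;40 -15 0 0 0 0 0;40 -25 0 0 0 0 0;40 -25 0 0 0 0 0;40 -20 0 0 0 0 0;40 -10 0 0 0 0 0;40 0 0 0 0 0 0"

```text
clock: 17.3
tcp_pos: [0.4416, 0.2882, 0.1497]
eef_rot: [0.436, 0.558, 0.435, -0.556]
ft_force: [0.9, 0.9, -1.1]
finger_gap: 0.0509
```

```bash
python3 - <<'E'
from h import *
togo(.666,.1056,.15,-14)
E
```

```text
t 17.3 tcp [441.6 288.2 149.7] xdir [ 0.003  0.002 -1.   ] jaw -13.9 q6 0.78 q1 0.53 gap 50.9 F [ 0.9  0.9 -1.1]
 no turn shift [1.000e-01 2.617e+02 1.231e+02]
 turn rx 0.1 then shift [1.000e-01 2.619e+02 1.229e+02] ->yd [ 0.97 -0.24  0.  ]
 turn rx -179.9 then shift [ 1.000e-01 -2.619e+02 -1.229e+02] ->yd [-0.97  0.24 -0.  ]
```

Emit:
apply_moves:
  increments: "40 0 12 6 0 0 0;40 0 28 13 0 0 0;40 0 30 14 0 0 0;40 0 30 14 0 0 0;40 0 30 14 0 0 0;40 0 30 14 0 0 0;40 0 30 14 0 0 0;40 0 30 14 0 0 0"

```text
clock: 17.97
tcp_pos: [0.63, 0.1324, 0.1456]
eef_rot: [-0.435, -0.556, -0.436, 0.558]
ft_force: [0.6, 0.8, -0.8]
finger_gap: 0.0513
```

Emit:
apply_moves:
  increments: "40 0 25 12 0 0 0;40 0 12 6 0 0 0;40 5 4.7 2 0 0 0;40 15 0 0 0 0 0;40 20 0 0 0 0 0;40 15 0 0 0 0 0;40 5 0 0 0 0 0;40 0 0 0 0 0 0"

```text
clock: 18.63
tcp_pos: [0.6631, 0.1057, 0.0853]
eef_rot: [-0.435, -0.556, -0.437, 0.558]
ft_force: [0.0, 1.1, -0.8]
finger_gap: 0.0508
```

```bash
python3 - <<'E'
from h import *
togo(.666,.1060,.065,-14)
E
```

```text
t 18.63 tcp [663.1 105.7  85.3] xdir [-0.004 -0.    -1.   ] jaw -13.9 q6 0.37 q1 0.12 gap 50.8 F [ 0.   1.1 -0.8]
 no turn shift [20.3  2.8 -1. ]
 turn rx 0.1 then shift [20.3  2.8 -1. ] ->yd [ 0.97 -0.24 -0.  ]
 turn rx -179.9 then shift [20.3 -2.8  1. ] ->yd [-0.97  0.24  0.  ]
```

Emit:
apply_moves:
  increments: "40 7 0 -0.5 0 0 0;40 6 0 0 0 0 0;40 3 0 0 0 0 0;40 1 0 0 0 0 0;40 0 0 0 0 0 0;40 0 0 0 0 0 0"

```text
clock: 19.13
tcp_pos: [0.6654, 0.1056, 0.071]
eef_rot: [0.436, 0.557, 0.436, -0.557]
ft_force: [-0.2, 0.4, -0.9]
finger_gap: 0.0512
```

```bash
python3 - <<'E'
from h import *
togo(.666,.1060,.065,-14)
E
```

```text
t 19.13 tcp [665.4 105.6  71. ] xdir [ 0.  0. -1.] jaw -14.0 q6 0.37 q1 0.12 gap 51.2 F [-0.2  0.4 -0.9]
 no turn shift [ 6.   0.5 -0.5]
 turn rx 0.0 then shift [ 6.   0.5 -0.5] ->yd [ 0.97 -0.24  0.  ]
 turn rx -180.0 then shift [ 6.  -0.5  0.5] ->yd [-0.97  0.24 -0.  ]
```

Emit:
apply_moves:
  increments: "40 2 0.5 -0.5 0 0 0;40 1.5 0 0 0 0 0;40 1 0 0 0 0 0;40 0.5 0 0 0 0 0;40 0 0 0 0 0 0;40 0 0 0 0 0 0"

```text
clock: 19.63
tcp_pos: [0.6658, 0.106, 0.0657]
eef_rot: [-0.436, -0.557, -0.436, 0.557]
ft_force: [0.3, -0.6, -0.8]
finger_gap: 0.0511
```

Emit:
apply_moves:
  increments: "40 0.5 0 0 0 0 0;40 0.3 0 0 0 0 0;40 0 0 0 0 0 0;40 0 0 0 0 0 0"

```text
clock: 19.97
tcp_pos: [0.6659, 0.106, 0.0651]
eef_rot: [0.436, 0.557, 0.436, -0.557]
ft_force: [-0.3, -0.3, 1.2]
finger_gap: 0.0512
```

Contact is just starting. One small nudge, then release.

Emit:
apply_moves:
  increments: "40 0.3 0 0 0 0 0;40 0 0 0 0 0 0;54 0 0 0 0 0 0;65 0 0 0 0 0 0;75 0 0 0 0 0 0;75 0 0 0 0 0 0;75 0 0 0 0 0 0;75 0 0 0 0 0 0"

```text
clock: 20.63
tcp_pos: [0.6658, 0.106, 0.0646]
eef_rot: [0.436, 0.557, 0.436, -0.557]
ft_force: [-0.7, 0.2, -0.7]
finger_gap: 0.0751
```

Emit:
apply_moves:
  increments: "91 -10 0 0 0 0 0;91 -25 0 0 0 0 0;91 -30 0 0 0 0 0;91 -30 0 0 0 0 0;91 -20 0 0 0 0 0;91 0 0 0 0 0 0"

```text
clock: 21.13
tcp_pos: [0.6681, 0.1063, 0.1853]
eef_rot: [0.437, 0.559, 0.434, -0.555]
ft_force: [1.1, -0.7, 1.7]
finger_gap: 0.0911
```

```bash
python3 - <<'E'
from h import *
togo(.442,.159,.16,-14)
p,d=bot.snapshot("wrist");cv2.imwrite("pics/w5.png",p[:,:,::-1]);m=bot.camera_model("wrist")
for b in whites(p): print(b[0],b[1],b[2],fcast(m,b[0],.042)[:2].round(4))
E
```

```text
t 21.13 tcp [668.1 106.3 185.3] xdir [ 0.007  0.001 -1.   ] jaw -13.9 q6 0.37 q1 0.12 gap 91.1 F [ 1.1 -0.7  1.7]
 no turn shift [  23.8 -232.3    3.4]
 turn rx 0.1 then shift [  23.8 -232.3    3.7] ->yd [ 0.97 -0.24  0.01]
 turn rx -179.9 then shift [ 23.8 232.3  -3.7] ->yd [-0.97  0.24 -0.01]
[464.2 110.5] 3881 [434   0  48 232] [0.9193 0.1396]
[248.7 182.5] 5150 [217 128  73 126] [0.6612 0.1149]
[242.4 291.8] 1017 [222 280  48  36] [ 0.6221 -0.0073]
```

View pics/w5.png

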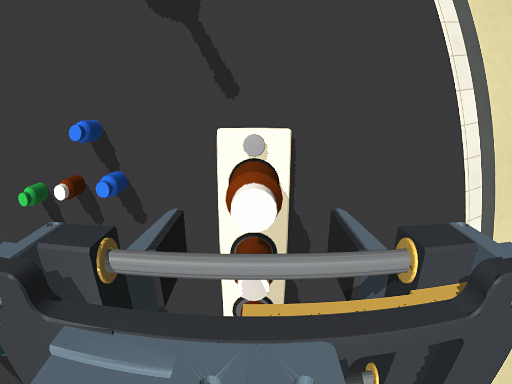

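Largest stands centred on its pad. Now to the small bottle at (66,189), with the jaws narrowed to 45 mm because of its neighbours.

Emit:
apply_moves:
  increments: "70 0 -12 0 0 0 0;45 0 -28 0 0 0 0;45 0 -32 0 0 0 0;45 0 -32 0 0 0 0;45 0 -32 0 0 0 0;45 0 -32 0 0 0 0;45 0 -30 1 0 0 0;45 0 -20 1 0 0 0"

```text
clock: 21.85
tcp_pos: [0.4495, 0.1565, 0.1781]
eef_rot: [-0.435, -0.556, -0.436, 0.558]
ft_force: [0.1, -0.4, -0.1]
finger_gap: 0.0454
```

Emit:
apply_moves:
  increments: "45 15 -9 1 0 0 0;45 25 -2 0 0 0 0;45 20 0 0 0 0 0;45 10 0 0 0 0 0;45 0 0 0 0 0 0;45 0 0 0 0 0 0"

```text
clock: 22.35
tcp_pos: [0.4422, 0.1581, 0.1093]
eef_rot: [-0.435, -0.556, -0.436, 0.558]
ft_force: [-0.4, 0.0, 0.5]
finger_gap: 0.0452
```

```bash
python3 - <<'E'
from h import *
togo(.442,.159,.028,-14)
p,d=bot.snapshot("wrist");cv2.imwrite("pics/w6.png",p[:,:,::-1]);m=bot.camera_model("wrist")
for b in whites(p): print(b[0],b[1],b[2],fcast(m,b[0],.042)[:2].round(4))
E
```

```text
t 22.35 tcp [442.2 158.1 109.3] xdir [-0.002 -0.001 -1.   ] jaw -13.9 q6 0.54 q1 0.29 gap 45.2 F [-0.4  0.   0.5]
 no turn shift [81.3 -0.3 -0.9]
 turn rx 0.1 then shift [81.3 -0.3 -0.9] ->yd [ 0.97 -0.24 -0.  ]
 turn rx -179.9 then shift [81.3  0.3  0.9] ->yd [-0.97  0.24  0.  ]
[467.3 176.1] 3342 [434 136  75 111] [0.6309 0.1438]
[257.2 211. ] 510 [245 198  25  27] [0.4431 0.1601]
[ 73.4 257.1] 732 [ 49 247  48  23] [0.2643 0.1549]
[442.9 257. ] 831 [418 246  51  24] [0.6013 0.0707]
[261.1 266.2] 3185 [180 255 162  23] [0.4346 0.1129]
[427.4 285.6] 295 [420 269  17  35] [0.5843 0.0435]
[107.9 362.9] 919 [ 49 345 123  33] [0.2297 0.0175]
[398.5 375.9] 397 [381 366  36  18] [ 0.5562 -0.0881]
```

View pics/w6.png

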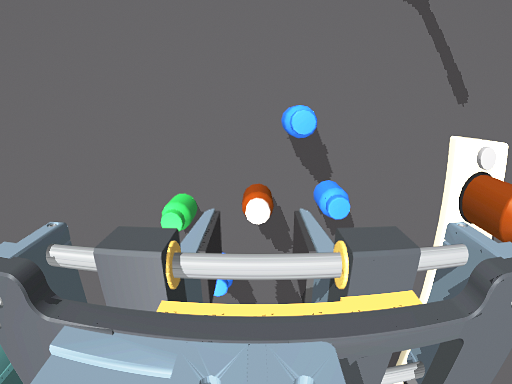

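Cap at (257,211), central between the fingers, with the blue and green neighbours outside them. Descending.

Emit:
apply_moves:
  increments: "45 12 0 -1 0 0 0;45 20 0 0 0 0 0;45 20 0 0 0 0 0;45 15 0 0 0 0 0;45 9 0 0 0 0 0;45 4 0 0 0 0 0;45 0 0 0 0 0 0;45 0 0 0 0 0 0"

```text
clock: 23.07
tcp_pos: [0.4436, 0.1594, 0.0304]
eef_rot: [0.436, 0.557, 0.435, -0.557]
ft_force: [-0.4, 0.8, 0.1]
finger_gap: 0.0448
```

```bash
python3 - <<'E'
from h import *
togo(.4425,.1595,.028,-14)
E
```

```text
t 23.07 tcp [443.6 159.4  30.4] xdir [ 0.001  0.    -1.   ] jaw -13.9 q6 0.54 q1 0.3 gap 44.8 F [-0.4  0.8  0.1]
 no turn shift [ 2.4 -1.1  0.2]
 turn rx 0.1 then shift [ 2.4 -1.1  0.2] ->yd [ 0.97 -0.24  0.  ]
 turn rx -179.9 then shift [ 2.4  1.1 -0.2] ->yd [-0.97  0.24 -0.  ]
```

Emit:
apply_moves:
  increments: "45 1.5 -1 0 0 0 0;36 0 0 0 0 0 0;20 0 0 0 0 0 0;15 0 0 0 0 0 0;15 0 0 0 0 0 0;15 0 0 0 0 0 0;15 0 0 0 0 0 0;15 0 0 0 0 0 0"
  force: 12

```text
clock: 23.73
tcp_pos: [0.4423, 0.1596, 0.0284]
eef_rot: [0.436, 0.557, 0.436, -0.557]
ft_force: [-1.2, 0.1, 6.5]
finger_gap: 0.0253
```

```bash
python3 - <<'E'
from h import *
togo(.6033,-.1411,.16,-14)
E
```

```text
t 23.73 tcp [442.3 159.6  28.4] xdir [ 0.  0. -1.] jaw -13.9 q6 0.54 q1 0.3 gap 25.3 F [-1.2  0.1  6.5]
 no turn shift [-131.6  228.7  253. ]
 turn rx 0.1 then shift [-131.6  229.   252.8] ->yd [ 0.97 -0.24  0.  ]
 turn rx -179.9 then shift [-131.6 -229.  -252.8] ->yd [-0.97  0.24 -0.  ]
```

Emit:
apply_moves:
  increments: "15 -5 0 0 0 0 0;15 -15 0 0 0 0 0;15 -25 0 0 0 0 0;15 -30 0 0 0 0 0;15 -30 0 0 0 0 0;15 -20 0 0 0 0 0;15 -5 0 0 0 0 0;15 0 0 0 0 0 0"

```text
clock: 24.4
tcp_pos: [0.4428, 0.1597, 0.1595]
eef_rot: [0.436, 0.558, 0.435, -0.556]
ft_force: [0.6, 0.3, -0.9]
finger_gap: 0.0254
```

Emit:
apply_moves:
  increments: "15 0 10 11 0 0 0;15 0 22 25 0 0 0;15 0 25 27 0 0 0;15 0 25 27 0 0 0;15 0 25 27 0 0 0;15 0 25 27 0 0 0;15 0 25 27 0 0 0;15 0 25 27 0 0 0"

```text
clock: 25.07
tcp_pos: [0.5707, -0.0783, 0.1562]
eef_rot: [-0.435, -0.556, -0.436, 0.558]
ft_force: [1.1, 0.4, 0.4]
finger_gap: 0.0254
```

```bash
python3 - <<'E'
from h import *
togo(.6033,-.1411,.1,-14)
E
```

```text
t 25.07 tcp [570.7 -78.3 156.2] xdir [-0.002  0.    -1.   ] jaw -14.0 q6 0.07 q1 -0.18 gap 25.4 F [1.1 0.4 0.4]
 no turn shift [56.  46.9 53.1]
 turn rx 0.0 then shift [56. 47. 53.] ->yd [ 0.97 -0.24 -0.  ]
 turn rx -180.0 then shift [ 56. -47. -53.] ->yd [-0.97  0.24  0.  ]
```

Emit:
apply_moves:
  increments: "15 0 22 26 0 0 0;15 0 16 19 0 0 0;15 0 8 9 0 0 0;15 15 0 0 0 0 0;15 25 0 0 0 0 0;15 25 0 0 0 0 0;15 10 0 0 0 0 0;15 0 0 0 0 0 0"

```text
clock: 25.73
tcp_pos: [0.6004, -0.1391, 0.0798]
eef_rot: [-0.434, -0.556, -0.437, 0.558]
ft_force: [0.2, 0.1, -0.5]
finger_gap: 0.0251
```

Emit:
apply_moves:
  increments: "15 12 0 0 0 0 0;15 12 0 0 0 0 0;15 4 0 0 0 0 0;15 1 0 0 0 0 0;15 0 0 0 0 0 0;15 0 0 0 0 0 0"

```text
clock: 26.23
tcp_pos: [0.603, -0.1401, 0.0546]
eef_rot: [0.436, 0.557, 0.435, -0.557]
ft_force: [-0.2, 0.5, -0.2]
finger_gap: 0.0257
```

```bash
python3 - <<'E'
from h import *
togo(.6033,-.1412,.0454,-14)
E
```

```text
t 26.23 tcp [ 603.  -140.1   54.6] xdir [ 0.001 -0.    -1.   ] jaw -13.9 q6 -0.02 q1 -0.27 gap 25.7 F [-0.2  0.5 -0.2]
 no turn shift [9.2 0.6 1. ]
 turn rx 0.1 then shift [9.2 0.6 1. ] ->yd [ 0.97 -0.24  0.  ]
 turn rx -179.9 then shift [ 9.2 -0.6 -1. ] ->yd [-0.97  0.24 -0.  ]
```

Emit:
apply_moves:
  increments: "15 3.5 0.5 1 0 0 0;15 2.5 0 0 0 0 0;15 1.2 0 0 0 0 0;15 0.5 0 0 0 0 0;15 0 0 0 0 0 0;15 0 0 0 0 0 0"

```text
clock: 26.73
tcp_pos: [0.6029, -0.1411, 0.0465]
eef_rot: [0.436, 0.557, 0.436, -0.557]
ft_force: [-0.7, -0.3, -0.9]
finger_gap: 0.0256
```

Emit:
apply_moves:
  increments: "15 0.4 0 0 0 0 0;15 0.3 0 0 0 0 0;15 0 0 0 0 0 0;15 0 0 0 0 0 0"

```text
clock: 27.07
tcp_pos: [0.6029, -0.1411, 0.0457]
eef_rot: [-0.436, -0.557, -0.436, 0.557]
ft_force: [-0.3, -1.0, -0.1]
finger_gap: 0.0254
```

Emit:
apply_moves:
  increments: "15 0.4 0 0 0 0 0;15 0.2 0 0 0 0 0;15 0 0 0 0 0 0;15 0 0 0 0 0 0"

```text
clock: 27.4
tcp_pos: [0.603, -0.1411, 0.0455]
eef_rot: [0.436, 0.557, 0.436, -0.557]
ft_force: [-0.7, 0.9, 5.2]
finger_gap: 0.0257
```

Contact. Release, then rise straight up and clear.

Emit:
apply_moves:
  increments: "29 0 0 0 0 0 0;40 0 0 0 0 0 0;50 0 0 0 0 0 0;50 0 0 0 0 0 0;50 0 0 0 0 0 0"

```text
clock: 27.82
tcp_pos: [0.6029, -0.1411, 0.0451]
eef_rot: [0.436, 0.557, 0.436, -0.557]
ft_force: [-0.0, 0.5, -0.1]
finger_gap: 0.0495
```

Emit:
apply_moves:
  increments: "50 -10 0 0 0 0 0;50 -25 0 0 0 0 0;50 -30 0 0 0 0 0;50 -30 0 0 0 0 0;50 -30 0 0 0 0 0;50 -20 0 0 0 0 0;50 0 0 0 0 0 0"

```text
clock: 28.4
tcp_pos: [0.605, -0.1417, 0.1955]
eef_rot: [0.438, 0.558, 0.434, -0.556]
ft_force: [0.9, -0.5, 0.7]
finger_gap: 0.0501
```

Emit:
apply_moves:
  increments: "50 0 -10 15 0 0 0;50 0 -20 30 0 0 0;50 0 -20 30 0 0 0;50 0 -20 30 0 0 0;50 0 -20 30 0 0 0;50 0 -20 30 0 0 0;50 0 -10 15 0 0 0;50 0 0 0 0 0 0"

```text
clock: 29.07
tcp_pos: [0.4405, -0.2885, 0.19]
eef_rot: [-0.435, -0.557, -0.435, 0.558]
ft_force: [-0.8, 0.9, 0.1]
finger_gap: 0.0498
```

```bash
python3 - <<'E'
from h import *
for n in("top","scene"):
    p,d=bot.snapshot(n);cv2.imwrite(f"pics/{n}9.png",p[:,:,::-1])
    c=p[125:205,170:335] if n=="top" else p[130:310,120:330]
    cv2.imwrite(f"pics/{n}9c.png",cv2.resize(c,None,fx=4 if n=="top" else 3,fy=4 if n=="top" else 3)[:,:,::-1])
    m=bot.camera_model(n);hsv=cv2.cvtColor(p,cv2.COLOR_RGB2HSV);h,s,v=cv2.split(hsv)
    for b in blobs(((h<12)|(h>172))&(s>120)&(v>25)&(np.arange(512)[None]>90)&(np.arange(384)[:,None]>130),15):print(n,b[0],b[1],b[2])
    # expected projection of cap tops on pads
    for k,(x,y,H) in enumerate([(.6033,-.1413,.044),(.6241,-.0587,.06),(.645,.0235,.076),(.666,.1061,.092)]):
        print(n,k,"exp cap px",proj(m,[x,y,H+.017]).round(1))
togo(.5,-.4,.2)
E
```

```text
top [203.6 153.3] 201 [192 140  21  22]
top [233.9 160.5] 128 [226 153  17  14]
top [264.8 167.1] 72 [259 161  14  11]
top [297.5 174.6] 37 [294 171   9   7]
top [313.8 176.9] 64 [310 173   9   9]
top 0 exp cap px [299.8 168.8]
top 1 exp cap px [267.  159.6]
top 2 exp cap px [233.4 150.1]
top 3 exp cap px [198.8 140.3]
scene [193.3 205.9] 177 [182 199  21  15]
scene [221.8 221.4] 218 [215 211  15  20]
scene [248.2 236.6] 398 [239 223  19  27]
scene [276.9 253.1] 637 [265 235  25  34]
scene 0 exp cap px [196.2 197.7]
scene 1 exp cap px [220.3 207. ]
scene 2 exp cap px [247.3 217.4]
scene 3 exp cap px [277.9 229.2]
t 29.17 tcp [ 442.7 -287.2  190.2] xdir [ 0.  0. -1.] jaw -14.0 q6 -0.37 q1 -0.62 gap 49.7 F [-0.4  0.3  0.2]
 no turn shift [-9.8 83.  95.6]
```

View pics/top9.png

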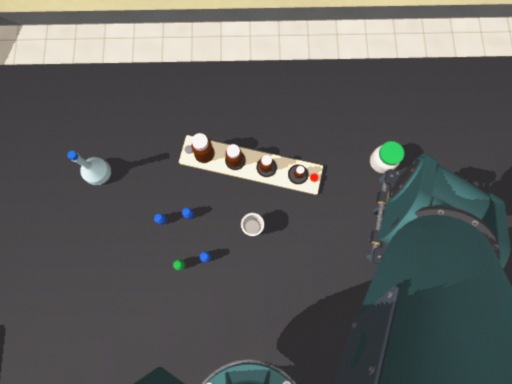

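View pics/top9c.png

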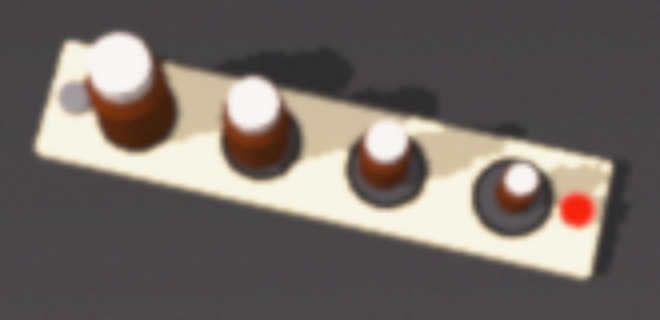

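View pics/scene9c.png

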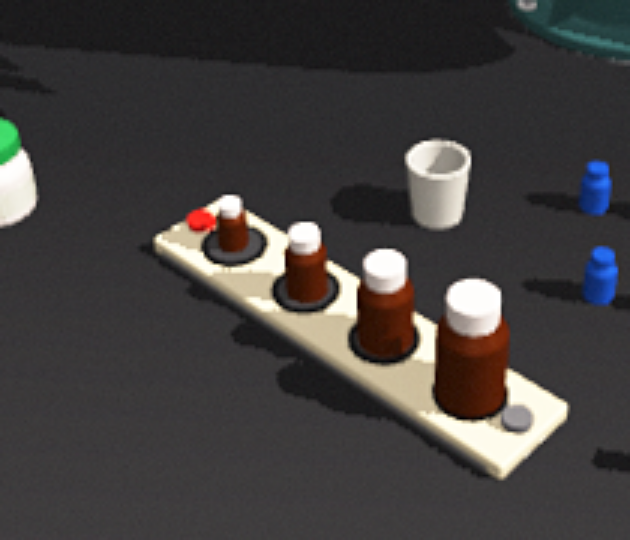

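All four stand upright and in order. The caps project within ~1 px (about 2.5 mm) of where centred bottles would show in the top view. Beaker, flask, jar and look-alikes are unmoved. Handing in.

```bash
python3 -c "
from rig import bot
print(bot.finish_job(),bot.read_state()['clock'])"
```

```text
the job is handed in; nothing more can be done
the job is handed in; nothing more can be done
```

The four amber bottles now stand upright on the stand's pads in order of size, from the smallest beside the red button to the largest at the grey end. I lowered each one until the wrist sensor felt contact, opened the jaws, and rose straight up. The job was handed in with the clock at about 29 s of the 96 s allowed, with the arm clear of everything.

- **Centring:** in the last top view, each cap lies within about 1–1.5 pixels (2–3 mm) of where a bottle centred on its pad should appear. The scene view agrees for the smallest bottle, and I checked the other three there by eye only. The two cameras differed by 2–4 mm in their first measurements; the wrist camera fell between them or within about 2 mm of their average.
- **Other objects:** the beaker, flask, jar and the blue and green look-alikes show in the same places as before, judged by eye and not measured again.
- **Failed checks:** none. The highest wrist force I read was about 10 N, at the touch-down of the second bottle.

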